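Return an empty deposit tub through the self-closing flap

ROBOT

A 6-joint arm with a two-finger parallel gripper is mounted at the origin on the work surface. World frame = base frame: x ahead of the robot, y to its left, z up, the work surface at z = 0. Lengths are in mm, angles in rad, forces in N, time in s.
With the tool pointing down it reaches from about 200 to 875 mm from the base axis. Payload 3.4 kg.
Tool frame: the origin (TCP) lies at the very end of the fingers, on their centre line; the grasp point (between the pads) lies 19 mm behind it; z points along the fingers, y is the direction in which the jaws open and shut (so a half turn about z gives the same grasp; the last joint's range is limited). The gripper opens to 94 mm and grips with 3 to 60 N. Pads are 16 mm wide; open, the fingers measure 119 mm over their backs; the gripper's body (75 mm by 177 mm) begins 78 mm behind the grasp point.
Start: joints at [1.19, 0.276, 1.505, -0, 1.361, -0.121], TCP at [147.727, 555.736, 205.493] pointing down, gripper open.
Joint ranges: [-2.89, 2.89], [-0.75, 2.08], [0.22, 2.7], [-1.18, 4.32], [0.11, 2.71], [-2.7, 2.7]. Speed limits (rad/s): [2.57, 2.57, 3.14, 3.14, 3.14, 3.14].

INTERFACE

Orientations are given as a unit quaternion [w, x, y, z].
In Python, from bench import ctrl gives the robot as it stands. The module is installed in compiled form; this text tells all that it offers.
- The arm moves only by the shell command python3 -m creep 'ROWS'. ROWS is JSON, a list of rows, each a list of 3 entries, a list of its own where there are three numbers: the closure in counts, from 0 (fully open) to 255 (shut), then the shift along the tool's x, y, z in cm, then the turn, a rotation vector about the tool's x, y, z in rad. A call has 1 to 20 rows; each row shifts and turns the pose as measured when the row begins, along the tool's axes as they then stand; what a row does not reach is not made up. A row lasts 1/10 s, in which the tool goes at most 50 mm and 8.59 degrees, less where a joint would pass 70% of its speed; a pose out of reach is approached as far as the arm can. A call is refused whole if a number of a shift passes 5 or a number of a turn 0.15, either way. A call with a gripper value outside its range is refused whole. The fingers move at their own pace and stop on an object; the grip force is fixed at half the most. Time passes only in rows, so rows that do not move let the fingers close. It gives the time, the measured TCP pose, the force and the opening at its end, in the units of the state.
- ctrl.sense(): the state, without advancing time (a new reading comes with each control period).
- ctrl.camera(name): name is "side" or "top" or "wrist"; returns the picture (420x560x3 uint8, red, green, blue); there is no depth.
- ctrl.camera_model(name): a dict with "camera_matrix" (3x3 intrinsics, pixels), "rvec" (rotation vector, rad) and "tvec" (3), from world to camera coordinates, as OpenCV has them. Camera axes: x right, y down, z forward; pixel columns grow to the right and rows downward; lengths in mm; the calibration is good to about 2 mm. A picture is of the moment at which its call begins: read the wrist's pose just before it. camera_model takes no time and is no camera call; for the wrist camera it gives the pose at the moment of the call.
- ctrl.finish_job(): hands the job in, once; it reports no verdict.
Trained networks look in the newest picture that a camera, given by its name, has taken for a name from the list of things; names that differ only in an ending like _2 or _b are one class to them, and where a whole thing is asked for, a point or a joint stands for the part that bears it (a point fixed in the world has none). Each returns a list of dicts, best first, with "p" (0 to 1); they miss things now and then, are a little off and sometimes report something else, mostly with a low value. They report only what shows in the picture. A call takes as long as a camera call.
- ctrl.search_frame(camera, query): "at" ([x, y, z] in mm, in world coordinates, good to about 4 mm: the middle of the surface that is visible of it).
- ctrl.regions_of(camera, query): "mask" (420x560 bool, what is visible of it).
- ctrl.landmark_of(camera, query): "at" ([x, y, z] in mm, in world coordinates, good to about 4 mm: a listed point, or the origin of a listed thing).
The state is a dict: "clock": time; "joints": joint angles; "dq": joint speeds; "joint_efforts": joint torques, N m; "position": TCP position; "tool_rot": TCP orientation; "wrist_force": force on the tool from outside, world axes, zero at the start; "wrist_torque": the same for the moment, N m; "grip_width": opening from 0.0 (shut) to 1.0 (fully open).
Only numpy, scipy, OpenCV 4.12 (cv2) and the standard library are available. Lean on these libraries where they do the work, as an engineer would, in place of code of your own. Each camera call takes 0.05 s, during which the arm holds its last target.

TASK

An empty deposit tub with a green lid is waiting on the shelf of the return box. Push the box's green self-closing flap open with one finger and, while that finger holds the flap open, push the tub over the shelf's inner edge with the other finger so that it drops into the box; then come away and let the flap close by itself. Only push the tub: do not pinch or lift it, do not shove the flap open with the tub, and leave everything else on the counter where it is.

Things in the scene. Friction and masses are not known exactly. Their poses are not given: they have to be found in the camera images.
- return_box: White counter-top return box, fixed, 370 mm deep, 260 wide, 224 high: steel shelf in front, hood with sloping green flap behind it. Origin on the counter, straight below the middle of the shelf's inner edge; x points from the shelf into the box (away from the robot), y left, z up. Inside it is hollow from x = 0 to 210 mm, 248 mm wide, floor at z = 8 mm.
- shelf_edge (a point): Middle of the shelf's inner edge: box x = 0, y = 0, z = 140 mm; axes as the box's. The flat shelf reaches from here 154 mm towards -x (towards the robot) and 130 mm to either side, where its two side edges are folded up, 4 mm wide and 6 mm high.
- flap_hinge (a point): Middle of the flap's hinge line, box x = 134 mm, z = 218 mm; axes as the box's. From here the closed flap slopes down at 30 degrees towards the robot, to x = 4 mm, z = 143 mm. Side cheeks (beyond 124 mm to either side) follow the same slope; behind the hinge the hood's top is level at z = 224 mm.
- flap (a joint): Flap's hinge angle, rad: 0 closed; grows as its lower edge is pushed inward (away from the robot) and down; stop at 1.0. Green panel 240 mm wide, 150 mm from hinge (upper edge, parallel to the box's y) to free lower edge, 3 mm thick. A spring always closes it: about 1.5 N at the lower edge starts it, about 3 N there holds it at 0.7 rad (more nearer the hinge); let go, it shuts within about a second.
- flap_lower_edge (a point): Middle of the flap's free lower edge (moves with the flap).
- tub_center (a point): Deposit tub: clear rectangular tub with a green lid, empty, about 45 g, loose; 48 mm along its x, 76 mm along its y, 30 mm high. Point at its centre, 15 mm above its underside; axes roughly parallel to the box's (within 0.12 rad). It stands on the shelf with its front face about 30 to 60 mm short of the shelf's inner edge: there is room for one finger before it and one behind it.
- scale: Bystander: grey counter scale with a steel platter, fixed, 290 x 230 mm, platter at 90 mm, with a white-lidded tub on it up to 150 mm. Origin: on the counter, under its middle. The box and the scale may stand either way round.
- dip_pot_mid (a point): Bystander: small round orange-lidded full dip pot, 52 mm across, 36 mm high, standing on the return box's shelf beside the tub; point at its centre, half-way up.
- leaf_tub_mid (a point): Bystander: white-lidded clear tub 125 x 175 x 60 mm standing on the counter scale; point at its centre.
- olive_jar_mid (a point): Bystander: green glass jar, 70 mm across, 110 mm high; point at its centre, half-way up.
- oil_bottle_mid (a point): Bystander: amber oil bottle, 64 mm across, 220 mm high; point at its centre, half-way up.
- pepper_mill_mid (a point): Bystander: dark wooden pepper mill, 54 mm across, 140 mm high; point at its centre, half-way up.
- pit_bowl_mid (a point): Bystander: blue ceramic bowl, 110 mm across, 45 mm high; point at its centre, half-way up.
- spatula_grip (a point): Bystander: spatula lying flat on the counter; point on its handle.

How it is judged (in metres and radians):
On the way, in this order (a step that is already met when the one before it is completed fails the run):
1. a finger has pushed the flap open while the tub still stands on the shelf (value of joint flap above 0.06 rad and contact force between the fingers and flap above 0.3 N and x of tub_center in the frame of return_box below 0 m and z of tub_center in the frame of return_box above 0.148 m), for 0.05 s.
2. the tub has been pushed over the edge while a finger holds the flap open (value of joint flap above 0.15 rad and contact force between the fingers and flap above 0.3 N and x of tub_center in the frame of return_box above 0.01 m), for 0.02 s.
At the end, for the whole second after the job is handed in: The tub lies at rest inside the return box (its centre beyond the shelf's edge, between the walls, lower than 80 mm above the counter) and the flap has closed (under 0.05 rad) (x of tub_center in the frame of return_box between 0 and 0.21 m and y of tub_center in the frame of return_box between -0.124 and 0.124 m and z of tub_center in the frame of return_box below 0.08 m and linear speed of deposit_tub below 0.03 m/s and value of joint flap below 0.05 rad); the robot touches nothing.
It fails at once if the tub was lifted off the shelf (centre more than 12 mm higher than when standing) (z of tub_center in the frame of return_box above 0.167 m).
It fails at once if the tub was pinched or pressed hard (over 15 N from the fingers) (contact force between the fingers and deposit_tub above 15 N).
It fails at once if the flap was shoved with the tub (over 1 N between them while the tub is on the shelf) (contact force between deposit_tub and flap above 1 N and x of tub_center in the frame of return_box below 0 m).
It fails at once if something else on the counter was moved by more than 20 mm (distance of any of dip_pot_mid, leaf_tub_mid, olive_jar_mid, oil_bottle_mid, pepper_mill_mid, pit_bowl_mid, spatula_grip from where it was at the start of the episode above 0.02 m).
It also fails if it takes over 38 s, if anything falls off the work surface, if the arm or the gripper's body presses on something with over 40 N, if the wrist force passes 120 N, or if a joint passes its speed limit or range.

## Working session

There is one attempt and no reset: what is moved stays moved. The work goes in short steps, Python scripts to look and compute and a shell command to move; the robot and the scene stay as the last step left them, time stands still between calls to the robot, and variables do not carry over. Pictures are saved under pics/ and viewed, and the job is handed in when it is done.

```bash
mkdir -p pics; ls; python3 - <<'E'
from bench import ctrl
import cv2
s=ctrl.sense(); print(s)
for c in ["side","top","wrist"]:
    im=ctrl.camera(c); cv2.imwrite(f"pics/{c}0.png",im[:,:,::-1])
    for q in ["return_box","shelf_edge","flap_hinge","flap_lower_edge","tub_center","dip_pot_mid","scale","oil_bottle_mid"]:
        try: print(c,q,[(round(d['p'],2),[round(float(v)) for v in d['at']]) for d in ctrl.landmark_of(c,q)[:2]])
        except Exception as e: print(c,q,e)
print(ctrl.sense()['clock'])
E
```

```text
pics
{'clock': 0.0, 'joints': array([ 1.18999204e+00,  2.76592516e-01,  1.50607419e+00,  1.29140623e-05,
        1.36071897e+00, -1.20978403e-01]), 'dq': array([-0.00046391,  0.0009616 ,  0.00089009, -0.00117993, -0.00012388,
        0.00129973]), 'joint_efforts': array([ 1.36214494e-03, -4.04601109e+01, -2.37219143e+01,  7.05042109e-02,
        3.48729780e-02, -1.17329428e-04]), 'position': array([147.50658455, 555.18753485, 204.62966007]), 'tool_rot': array([-2.28690535e-04,  1.29549106e-01,  9.91572602e-01, -8.66874331e-04]), 'wrist_force': array([-0.20043372, -0.19934602,  0.38862068]), 'wrist_torque': array([0.01472708, 0.02423194, 0.04245141]), 'grip_width': 1.0028048596793064}
side return_box [(0.65, [575, -185, -7])]
side shelf_edge [(0.7, [577, -183, 141]), (0.31, [590, 435, 112])]
side flap_hinge [(0.77, [708, -205, 220])]
side flap_lower_edge [(0.69, [582, -184, 140])]
side tub_center [(0.83, [500, -147, 147])]
side dip_pot_mid [(0.62, [464, -262, 159]), (0.61, [580, -181, 139])]
side scale [(0.79, [570, 168, 2])]
side oil_bottle_mid [(0.59, [590, 437, 109]), (0.4, [601, -416, 26])]
top return_box [(0.71, [577, -184, 2])]
top shelf_edge [(0.77, [573, -182, 146])]
top flap_hinge [(0.78, [704, -205, 216]), (0.69, [582, 160, 120])]
top flap_lower_edge [(0.86, [577, -186, 142])]
top tub_center [(0.65, [495, -149, 154])]
top dip_pot_mid [(0.64, [466, -263, 159])]
top scale [(0.88, [573, 168, 5]), (0.61, [577, -188, 144])]
top oil_bottle_mid [(0.91, [589, 436, 111]), (0.74, [581, 164, 116])]
wrist return_box []
wrist shelf_edge []
wrist flap_hinge []
wrist flap_lower_edge []
wrist tub_center []
wrist dip_pot_mid []
wrist scale []
wrist oil_bottle_mid []
1.35
```

View pics/side0.png

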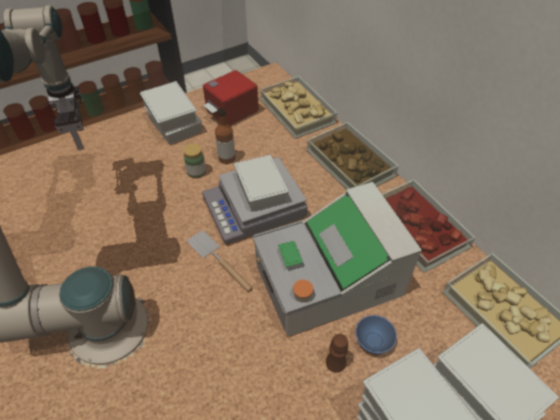

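View pics/top0.png

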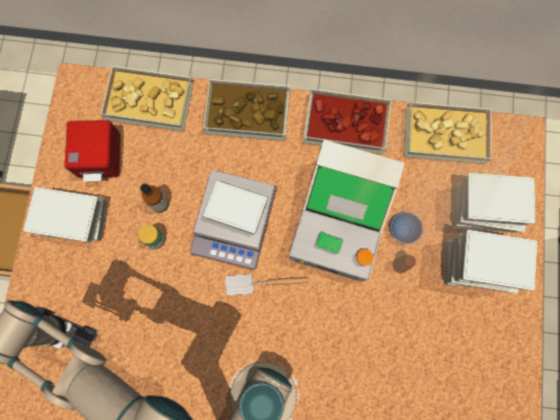

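The scale is left of the box and the dip pot is right of the tub. From the landmarks, the box is at about (576,-183) with yaw about -0.16, and the tub is at box (-84,+23). I'll raise the arm and swing it around the base to hover over the shelf.

```bash
python3 -m creep '[[0,[0,-2.5,-4],[0,0,0]],[0,[0,-2.5,-4],[0,0,0]],[0,[-4.9,-0.2,-1],[0,0,0.092]],[0,[-4.9,-0.2,-1],[0,0,0.092]],[0,[-4.9,-0.2,0],[0,0,0.092]],[0,[-4.9,-0.2,0],[0,0,0.092]],[0,[-4.9,-0.2,0],[0,0,0.092]],[0,[-4.9,-0.2,0],[0,0,0.092]],[0,[-4.9,-0.2,0],[0,0,0.092]],[0,[-4.9,-0.2,0],[0,0,0.092]],[0,[-4.9,-0.2,0],[0,0,0.092]],[0,[-4.9,-0.2,0],[0,0,0.092]],[0,[-4.9,-0.2,0],[0,0,0.092]],[0,[-4.9,-0.2,0],[0,0,0.092]],[0,[-4.9,-0.2,0],[0,0,0.092]],[0,[-4.9,-0.2,0],[0,0,0.092]]]'
```

```text
clock: 2.95
position: [533.4, -3.4, 307.3]
tool_rot: [0.0, 0.713, 0.701, 0.004]
wrist_force: [1.5, -0.1, -0.0]
grip_width: 0.999
```

```bash
python3 -m creep '[[0,[-4.9,-0.5,0],[0,0,0.05]],[0,[-4.9,-0.4,0],[0,0,0.05]],[0,[-4.5,-0.3,0],[0,0,0.04]],[0,[0,0,0],[0,0,0]],[0,[0,0,0],[0,0,0]]]'
cat > h.py <<'E'
import numpy as np, cv2
from bench import ctrl
def show(n,c):
    im=ctrl.camera(c); m=ctrl.camera_model(c); cv2.imwrite(f"pics/{n}.png",im[:,:,::-1]); return im,m
E
python3 - <<'E'
from h import *
s=ctrl.sense(); print(s['position'],s['tool_rot'])
im,m=show('wrist1','wrist')
for q in ["return_box","shelf_edge","flap_hinge","flap_lower_edge","tub_center","dip_pot_mid"]:
    print(q,[(round(d['p'],2),[round(float(v)) for v in d['at']]) for d in ctrl.landmark_of('wrist',q)[:2]])
    
for c in ['top','side']:
  ctrl.camera(c)
  for q in ["tub_center","shelf_edge","flap_hinge"]:
    print(c,q,[(round(d['p'],2),[round(float(v)) for v in d['at']]) for d in ctrl.landmark_of(c,q)[:2]])
E
```

```text
clock: 3.45
position: [510.9, -155.2, 305.5]
tool_rot: [0.001, 0.766, 0.643, 0.003]
wrist_force: [0.3, -0.1, -0.6]
grip_width: 1.0
[ 510.89247367 -155.21260901  305.45973433] [7.51977100e-04 7.65562049e-01 6.43352291e-01 3.46607282e-03]
return_box [(0.7, [574, -182, 1])]
shelf_edge [(0.94, [577, -180, 141])]
flap_hinge [(0.96, [706, -207, 219])]
flap_lower_edge [(0.79, [579, -183, 144])]
tub_center [(0.96, [498, -148, 155])]
dip_pot_mid [(0.71, [463, -264, 159]), (0.54, [707, -205, 223])]
top tub_center [(0.46, [497, -150, 153]), (0.44, [572, -184, 144])]
top shelf_edge [(0.69, [576, -182, 146])]
top flap_hinge [(0.83, [707, -207, 214])]
side tub_center [(0.71, [498, -146, 151])]
side shelf_edge [(0.93, [580, -182, 139])]
side flap_hinge [(0.95, [706, -204, 218])]
```

View pics/wrist1.png

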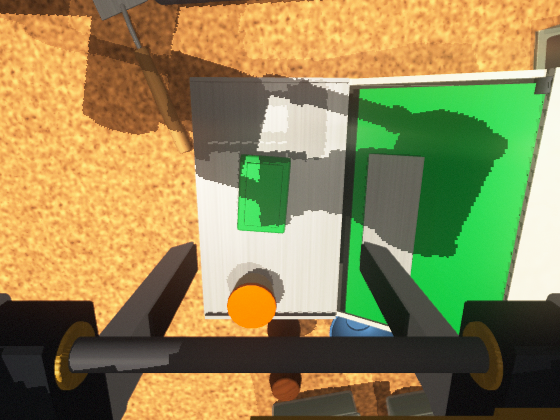

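The wrist view shows the tub lid's corners at roughly (247,155), (290,158), (284,233) and (237,230). The shelf's inner edge runs from (350,82) to (340,313), the pot is at (252,306), and the fingers are on either side. Next I'll back-project these points.

```bash
cat >> h.py <<'E'
def bp(m,uv,z):
    R=cv2.Rodrigues(np.array(m['rvec'],float))[0]; t=np.array(m['tvec'],float).ravel()
    C=-R.T@t; out=[]
    for p in uv:
        d=R.T@np.linalg.inv(m['camera_matrix'])@np.array([*p,1.]); out.append(C+d*(z-C[2])/d[2])
    return np.array(out)
E
python3 - <<'E'
from h import *
m=ctrl.camera_model('wrist'); s=ctrl.sense()
B=bp(m,[(350,82),(341,313),(190,82),(205,317)],140); print(B.round(1))
L=bp(m,[(247,155),(290,158),(284,233),(237,230)],170);print(L.round(1))
ctrl.camera('wrist'); k=ctrl.regions_of('wrist','tub_center')[0]['mask']
r=cv2.minAreaRect(cv2.findContours(k.astype('uint8'),0,2)[0][0]); print(cv2.boxPoints(r)); print(bp(m,cv2.boxPoints(r),170).round(1))
H=np.array([706.5,-206]);E=np.array([577,-182.])
for ex in [(H-E),]:
    a=np.arctan2(ex[1],ex[0]); print('yaw',a)
    c,n=np.cos(a),np.sin(a); Rb=np.array([[c,n],[-n,c]])
    for P in (L,B): print(((P[:,:2]-E)@Rb.T).round(1))
    print('tub',Rb@(np.array([498,-148])-E),'tcp',Rb@(s['position'][:2]-E))
q=s['tool_rot']; print('tooly yaw',np.arctan2(q[2]**2-q[1]**2,2*q[1]*q[2]))
E
```

```text
[[ 598.6  -58.1  140. ]
 [ 559.4 -307.9  140. ]
 [ 447.1  -32.   140. ]
 [ 402.5 -285.4  140. ]]
[[ 490.5 -106.7  170. ]
 [ 529.4 -116.3  170. ]
 [ 511.6 -188.3  170. ]
 [ 466.4 -177.2  170. ]]
[[233.87587 230.48969]
 [240.28279 153.6069 ]
 [290.76556 157.81381]
 [284.35864 234.6966 ]]
[[ 463.3 -177.1  170. ]
 [ 484.6 -104.4  170. ]
 [ 530.1 -116.2  170. ]
 [ 511.6 -190.1  170. ]]
yaw -0.18324907248073777
[[ -98.8   58.3]
 [ -58.8   55.9]
 [ -63.2  -18.1]
 [-109.6  -15.4]]
[[  -1.4  125.7]
 [   5.7 -127. ]
 [-155.   123.8]
 [-152.7 -133.5]]
tub [-83.87294572  19.03494092] tcp [-69.76428537  15.02774114]
tooly yaw -0.17070921173271283
```

```bash
python3 -m creep '[[0,[0.4,0,3],[0,0,0]],[0,[0,0,3],[0,0,0]],[0,[0,0,3],[0,0,0]],[0,[0,0,2.5],[0,0,0]],[0,[0,0,2],[0,0,0]],[0,[0,0,0],[0,0,0]],[0,[0,0,0],[0,0,0]]]'
python3 - <<'E'
from h import *
show('side2','side');show('wrist2','wrist')
im=cv2.imread('pics/side2.png'); cv2.imwrite('pics/side2z.png',cv2.resize(im[170:340,220:430],None,fx=3.5,fy=3.5,interpolation=2))
E
```

```text
clock: 5.0
position: [514.5, -151.6, 168.1]
tool_rot: [0.004, 0.765, 0.644, 0.004]
wrist_force: [-0.2, -0.4, 0.5]
grip_width: 1.0
```

View pics/side2z.png

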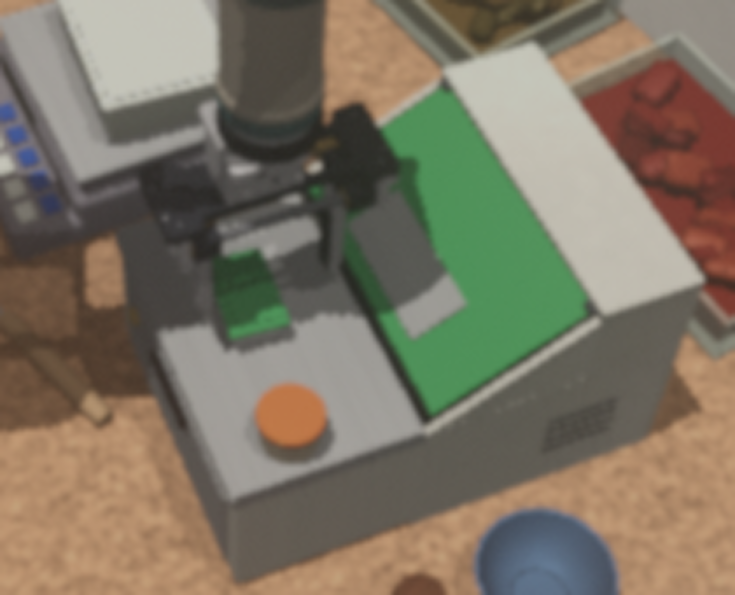

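View pics/wrist2.png

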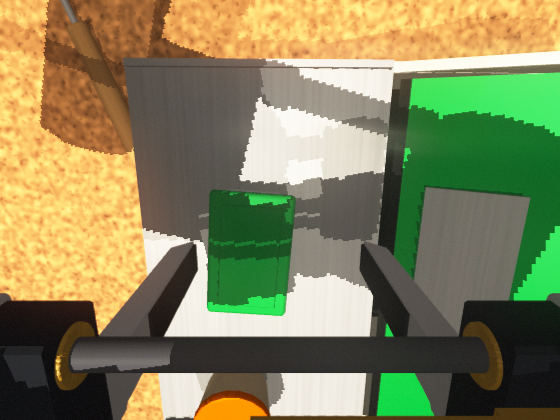

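The fingertips straddle the tub, with the left tip at (197,245) just left of the tub edge at (209,250) and the right tip at (365,245) clear of the flap. I'll descend the last 18 mm and start pushing.

```bash
python3 -m creep '[[0,[0,0,1.2],[0,0,0]],[0,[0,0,0.8],[0,0,0]],[0,[0,0,0],[0,0,0]]]'; python3 -m creep '[[0,[0,1,0],[0,0,0]],[0,[0,1,0],[0,0,0]],[0,[0,1,0],[0,0,0]],[0,[0,1,0],[0,0,0]],[0,[0,1,0],[0,0,0]],[0,[0,0,0],[0,0,0]]]'
python3 - <<'E'
from h import *
show('wrist3','wrist');show('side3','side')
print(ctrl.sense()['position'],[(round(d['p'],2),d['at']) for d in ctrl.landmark_of('wrist','tub_center')[:1]])
im=cv2.imread('pics/side3.png'); cv2.imwrite('pics/side3z.png',cv2.resize(im[170:340,220:430],None,fx=3.5,fy=3.5,interpolation=2))
E
```

```text
clock: 5.4
position: [516.8, -152.6, 149.8]
tool_rot: [0.007, 0.765, 0.644, 0.006]
wrist_force: [-0.7, -0.4, -0.3]
grip_width: 1.0
clock: 6.0
position: [569.7, -161.7, 150.8]
tool_rot: [0.006, 0.765, 0.644, 0.005]
wrist_force: [-1.0, -0.2, 1.5]
grip_width: 1.001
[ 569.27539106 -161.63731064  151.26721808] [(0.85, [549.3, -158.5, 157.1])]
```

View pics/wrist3.png

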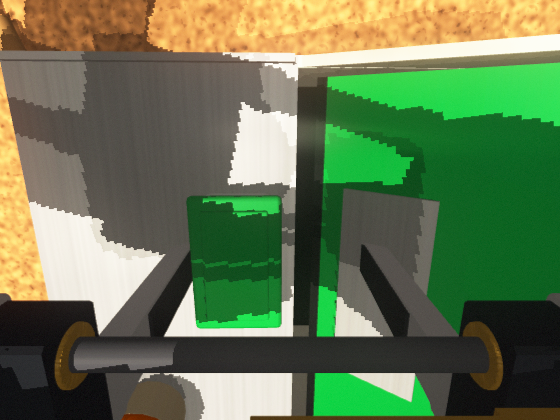

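View pics/side3z.png

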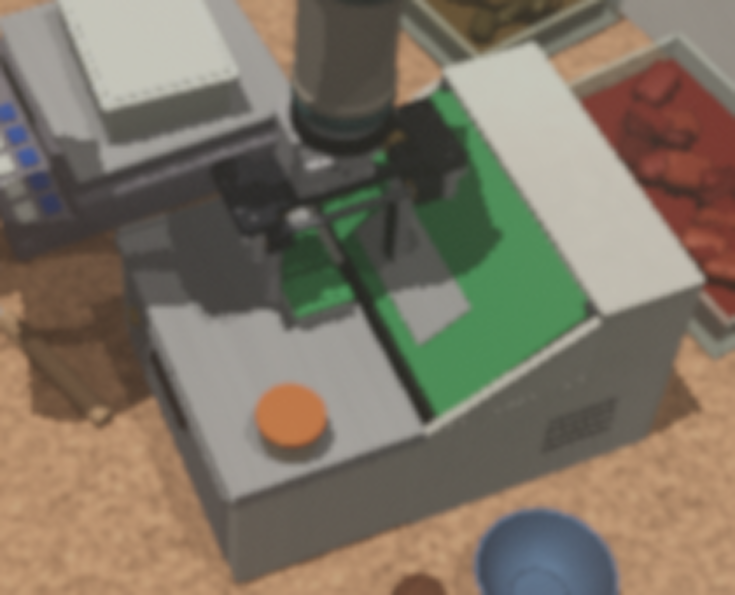

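The tub has squared up against the pushing finger, the other finger is holding the flap open, and the pot is untouched. I'll keep pushing.

```bash
python3 -m creep '[[0,[0,1,0.1],[0,0,0]],[0,[0,1,0],[0,0,0]],[0,[0,1,0],[0,0,0]],[0,[0,1,0],[0,0,0]],[0,[0,1,0],[0,0,0]],[0,[0,0,0],[0,0,0]]]'
python3 - <<'E'
from h import *
show('wrist4','wrist')
print(ctrl.sense()['position'],[(round(d['p'],2),d['at']) for d in ctrl.landmark_of('wrist','tub_center')[:1]])
E
```

```text
clock: 6.75
position: [612.9, -168.5, 148.0]
tool_rot: [-0.002, 0.765, 0.644, -0.001]
wrist_force: [-2.2, 0.0, 4.9]
grip_width: 1.0
[ 612.60337893 -168.47206668  148.27701505] [(0.85, [603.5, -166.5, 127.1])]
```

View pics/wrist4.png

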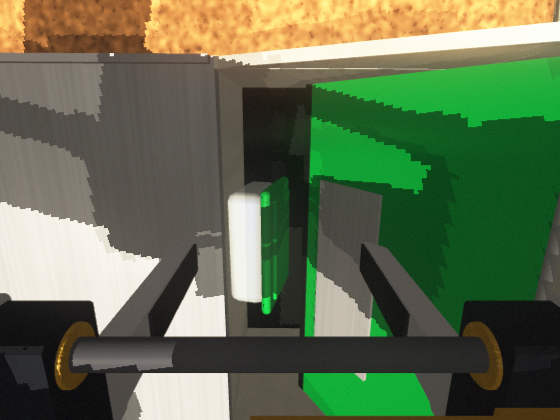

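The tub has tipped nose-down over the edge at about (260,245), and the flap is held wide open. I'll hold here and look again.

```bash
python3 -m creep '[[0,[0,0.1,0],[0,0,0]],[0,[0,0,0],[0,0,0]],[0,[0,0,0],[0,0,0]]]'
python3 - <<'E'
from h import *
show('wrist5','wrist')
print(ctrl.sense()['position'],[(round(d['p'],2),d['at']) for d in ctrl.landmark_of('wrist','tub_center')[:1]])
E
```

```text
clock: 7.15
position: [612.0, -168.4, 148.8]
tool_rot: [-0.003, 0.765, 0.644, -0.001]
wrist_force: [-3.9, 0.4, 1.8]
grip_width: 1.0
[ 612.01982618 -168.33210822  148.8488717 ] [(0.91, [605.6, -165.5, 33.0])]
```

View pics/wrist5.png

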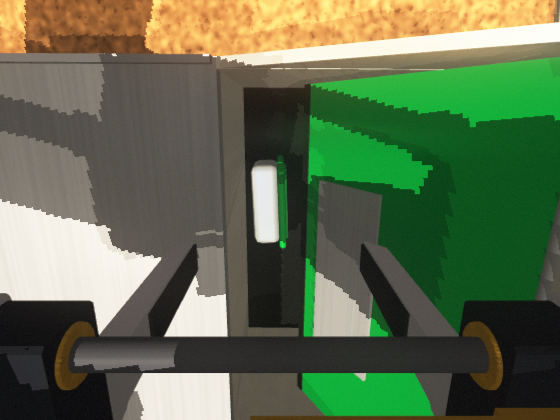

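The tub is now on the box floor (z about 33, standing on its end). I'll back straight out, then go up.

```bash
python3 -m creep '[[0,[0,-1,0],[0,0,0]],[0,[0,-1.5,0],[0,0,0]],[0,[0,-1.5,0],[0,0,0]],[0,[0,-1.5,0],[0,0,0]],[0,[0,-1.5,0],[0,0,0]],[0,[0,-1.5,0],[0,0,0]],[0,[0,-1.5,0],[0,0,0]],[0,[0,0,-3],[0,0,0]],[0,[0,0,-4],[0,0,0]],[0,[0,0,-4],[0,0,0]],[0,[0,0,-4],[0,0,0]],[0,[0,0,0],[0,0,0]],[0,[0,0,0],[0,0,0]],[0,[0,0,0],[0,0,0]],[0,[0,0,0],[0,0,0]],[0,[0,0,0],[0,0,0]],[0,[0,0,0],[0,0,0]],[0,[0,0,0],[0,0,0]],[0,[0,0,0],[0,0,0]]]'
python3 - <<'E'
from h import *
for c in ['wrist','side','top']:
    show(c+'6',c)
    for q in ["flap_lower_edge","dip_pot_mid","tub_center"]: print(c,q,[(round(d['p'],2),np.round(d['at'])) for d in ctrl.landmark_of(c,q)[:1]])
a=cv2.imread('pics/wrist6.png');b=cv2.imread('pics/side6.png');cv2.imwrite('pics/c6.png',cv2.resize(np.hstack([a,b]),(800,300)))
E
```

```text
clock: 9.15
position: [518.3, -152.6, 302.2]
tool_rot: [0.015, 0.766, 0.643, 0.012]
wrist_force: [0.1, 0.5, -0.1]
grip_width: 1.0
wrist flap_lower_edge [(0.97, array([ 579., -184.,  144.]))]
wrist dip_pot_mid [(0.62, array([ 464., -262.,  158.]))]
wrist tub_center [(0.78, array([ 607., -168.,   33.]))]
side flap_lower_edge [(0.58, array([ 580., -188.,  143.]))]
side dip_pot_mid [(0.65, array([ 464., -263.,  161.]))]
side tub_center [(0.62, array([ 609., -162.,   24.]))]
top flap_lower_edge []
top dip_pot_mid [(0.54, array([ 464., -268.,  156.]))]
top tub_center [(0.35, array([ 463., -267.,  159.]))]
```

View pics/c6.png

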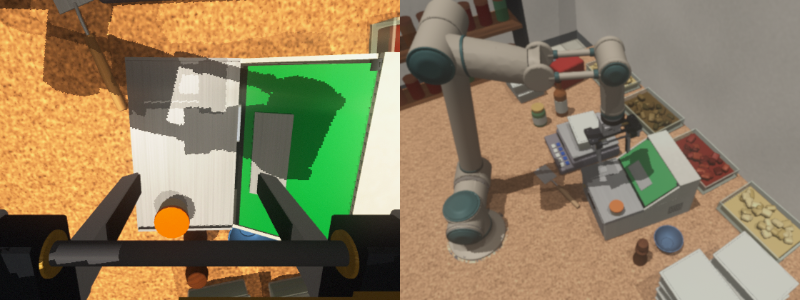

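The flap is closed, with its lower edge back at about (579,-184,144). The shelf is empty apart from the pot, and the arm is clear.

```bash
python3 -c "
from bench import ctrl
print(ctrl.sense()['wrist_force']); print(ctrl.finish_job())"
```

```text
[ 0.41295957 -1.01659199  0.79348055]
the job is handed in; nothing more can be done
None
```

The tub is in the return box, the flap has closed by itself, and I handed the job in at about 9.6 s. I lowered the open gripper so its fingers straddled the tub and pushed once into the box. The front finger opened and held the flap while the rear finger pushed the tub over the edge. Then I backed out and went up.

**Last checks:**
- **Tub:** it shows through the gap inside the box, on end, at z of about 33 mm (wrist camera) or 24 mm (side camera). That is about 27 mm beyond the shelf's inner edge.
- **Flap:** its lower edge is back at about (579, -184, 144) mm, which matches where it was when closed.
- **Dip pot:** it is within about 5 mm of where it started, which is the networks' own error. I did not measure the other bystanders again; they look unmoved in the pictures.
- **Robot:** it is clear of everything, and the wrist force is about 1 N.

**Disagreements:** the top camera's last tub reading, at low confidence (0.35), fell on the dip pot instead, so I disregarded it. The top camera also did not report the flap's lower edge in that last look. I judged the flap angles during the push from pictures and geometry, since the joint value can't be read directly.

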